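# Start the thumb nut on the display stand and clamp its tray

### The job

The display stand's upper tray lies loose on its post: fasten it with the wooden thumb nut that stands on the table. Set the nut on the post, wind it backward (counter-clockwise from above) until you feel it drop over the thread start, then run it forward (clockwise) until it is hand-tight against the tray, so that it still presses on the tray when you let go. Feel for the thread and never force the nut or press hard on it; leave the other goods as they are.

Things in the scene. Friction and masses are not known exactly. Their poses are not given: they have to be found in the camera images.
- nut: Loose wooden thumb nut, upright on its open end: fluted round body 50 mm across, 45 tall, with a flat fin on top to turn it by. 55 to 100 g. Origin: centre of the underside, z up. Inside: a bore of radius 18, 20 deep, then 13 to 40 deep; two lugs across from one another reaching in to 13 from the axis, 3 above the underside. Half a turn gives an equivalent position.
- nut_fin (a point): Centre of the top of the nut's fin, 67 mm above the nut's underside, on its axis. The fin is 44 mm long (along x), 9 thick (along y), 22 tall: grip it across the 9 mm. A grip of 15 N is enough to tighten it by hand. Fingers set loosely round the fin (about 13 mm apart) turn the nut and let it rise and fall by itself.
- stand: Two-tier wooden display stand, fixed: round foot 180 mm across, 14 thick, a turned column 66 high with the tray on it, and above that an upright metal stud for the nut (core radius 12, crests 17). Origin: centre of the foot's underside, on the stud's axis, z up. Heights of the nut's origin above this one: 88 riding on the thread's end, 79 to 82 dropped, 76 home on the tray.
- stud_end (a point): Stud axis at the thread's flat end ring, 91 mm above the stand's origin; a plain pilot of core radius, end tapered, rises 23 above it. Two starts half a turn apart, clockwise from above runs down, 14 mm a turn, 1.4 play. The ring has two entry gaps (39 degrees; a lug takes 17). Nothing marks where the starts lie; it differs each time and must be felt.
- stud_ring (a point): Same point, how it works: the lugs ride on the ring. Backward, within 2.3 rad, they fall 6 to 8 mm into the gaps. A stop shoulder behind each gap, 3 above the ring, blocks further backward turning, and blocks a riding nut from going forward. A nut set down on the shoulders (91) first falls to 88. From the drop it is about 3 rad forward to the tray. Over 40 N on the thread harms it.
- tray: Upper tray, a loose round wooden disc 154 mm across, 10 thick, rim 4 higher, hole radius 19.5 round the stud, already lying on the column's shoulder. Origin: centre of its underside, 66 mm above the stand's origin, z up; its face is at 76. 0.4 kg.
- yoyo: Bystander: a wooden yo-yo lying flat, 56 mm across, 36 high, on the stand's foot below the tray; leave it alone. Origin: centre of the underside.
- block_cube: Bystander: a lacquered 35 mm wooden cube on the stand's foot below the tray; leave it alone. Origin: centre of the underside.
- block_brick: Bystander: a pale wooden brick, 35 x 70 x 18 mm, lying on the table; leave it alone. Origin: centre of the underside.

How it is judged:
By the outcome, as a careful person would: the job done as asked, in the order asked, and still so for the second after the job is handed in, with the robot touching nothing.
It also fails if it takes over 72 s, if anything falls off the work surface, if the arm or the gripper's body presses on something with over 40 N, if the wrist force passes 120 N, or if a joint passes its speed limit or range.

### The arm

A 7-joint arm with a two-finger parallel gripper is mounted at the origin on the work surface; the furniture and walls round the work are solid. World frame = base frame: x ahead of the robot, y to its left, z up, the work surface at z = 0. Lengths are in m, angles in degrees, forces in N, time in s.
With the tool pointing down it reaches from about 0.35 to 0.775 m from the base axis. Payload 3.1 kg.
Tool frame: the origin (TCP) lies midway between the tips of the shut fingers; the grasp point (between the pads) lies 19 mm behind it (env.grasp_offset is the distance from the TCP to the grasp point, in m); z points along the fingers, y is the line along which they close (so a half turn about z gives the same grasp; the last joint's range is limited). The gripper opens to 85 mm and grips with 20 to 120 N. Pads are 22 mm wide; open, the fingers measure 114 mm over their backs; the gripper's body (76 mm by 85 mm) begins 54 mm behind the grasp point. The pads swing forward as they close: fully open they stand 13 mm farther back than shut.
Start: joints at [-66.561, 17.813, 0.802, 86.603, -0.252, 75.585, -1.558], TCP at [0.24, 0.495, 0.231] pointing down, gripper open.
Joint ranges: [-154.91, 154.91], [-16.99, 109.72], [-72.82, 74.43], [7.12, 147.25], [-82.49, 262.49], [11.32, 116.49], [-174.64, 174.64]. Speed limits (degrees/s): [159.86, 159.86, 180, 180, 180, 180, 180].

### API

Orientations are given as a 3x3 rotation matrix whose columns are the frame's x, y, z axes.
In Python, from station import env gives the robot as it stands.
- The arm moves only by the tool arm_command, never from a script. Its argument "motion" is a list of rows, each an object of numbers: "claw": the closure in counts, from 0 (fully open) to 255 (shut); "x", "y", "z": the shift along the tool's x, y, z in m; "twist": the turn about the tool's z in rad. In form: [{"claw": .., "x": .., "y": .., "z": .., "twist": ..}, ...]. A call has 1 to 8 rows; each row is the pose to reach, as a shift and turn from the pose commanded when the call began, along the tool's axes at that moment; what a row does not reach only later rows make up. A row lasts 1/12 s, in which the tool goes at most 41.7 mm and 7.16 degrees, less where a joint would pass 70% of its speed; a pose out of reach is approached as far as the arm can. A call with a gripper value outside its range is refused whole. The fingers move at their own pace and stop on an object; "grip_force" is the grip in N (left out, the last holds). Time passes only in rows, so rows that repeat a pose let the fingers close. It gives the time, the measured TCP pose, the force, the opening and the grip force at its end, in the units of the state.
- env.get_obs(): the state, without advancing time (a new reading comes with each control period).
- env.snapshot(name): name is "scene" or "top" or "wrist"; returns (picture, depth): 420x560x3 uint8, red, green, blue; 420x560 float32, m along the optical axis (not along the pixel's ray), 0 where there is no reading.
- env.camera_info(name): a dict with "fx", "fy", "cx", "cy" (pixels), "cam_to_world" (4x4, takes a point from camera to world coordinates). Camera axes: x right, y down, z forward; pixel columns grow to the right and rows downward; lengths in m; the calibration is good to about 2 mm. A picture is of the moment at which its call begins: read the wrist's pose just before it. camera_info takes no time and is no camera call; for the wrist camera it gives the pose at the moment of the call.
- env.job_done(): hands the job in; it is judged then, once.
The state is a dict: "time_s": time; "joints": joint angles; "joint_velocities": joint speeds; "tau": joint torques, N m; "tcp_pos": TCP position; "tcp_rot": TCP orientation; "force": force on the tool from outside, world axes, zero at the start; "torque": the same for the moment, N m; "gripper_width": finger opening in m; "finger_force": force on a finger pad.
Only numpy, scipy, OpenCV 4.12 (cv2) and the standard library are available. Lean on these libraries where they do the work, as an engineer would, in place of code of your own. Each camera call takes 0.05 s, during which the arm holds its last target. There are 200 camera calls.

## Working session

There is one attempt and no reset: what is moved stays moved. The work goes in short steps, Python scripts to look and compute and a tool call to move; the robot and the scene stay as the last step left them, time stands still between calls to the robot, and variables do not carry over. Pictures are saved under pics/ and viewed, at most 10 in all, crops included, and the job is handed in when it is done.

Besides the shell and the picture viewer there is one more tool, called as a command line: name --argument value ..., lists and objects as JSON in quotes. arm_command: Moves the arm, as the interface text tells. Its arguments: {"type":"object","properties":{"motion":{"type":"array","items":{"type":"object","properties":{"claw":{"type":"number"},"x":{"type":"number"},"y":{"type":"number"},"z":{"type":"number"},"twist":{"type":"number"}}}},"grip_force":{"type":"number"}},"required":["motion"]}

```bash
ls; mkdir -p pics; python3 - <<'E'
from station import env
import cv2,numpy as np
o=env.get_obs();print(o['time_s'],o['tcp_pos'],o['tcp_rot'],o['gripper_width'],o['force'],env.grasp_offset)
ims=[]
for n in("scene","top"):
    p,d=env.snapshot(n);i=env.camera_info(n);np.savez(f'{n}.npz',p=p,d=d,**i);print(n,i['fx'],i['cx'],i['cy'],i['cam_to_world'])
    cv2.imwrite(f'pics/{n}.png',p[...,::-1])
E
```

```text
pics
0.0 [0.23929654 0.49440351 0.23021968] [[-9.00112517e-01  4.35656446e-01 -9.57969383e-04]
 [ 4.35657492e-01  9.00109942e-01 -2.15460686e-03]
 [-7.63906028e-05 -2.35673515e-03 -9.99997220e-01]] 0.0853933394093021 [ 0.20169983 -0.63410484 -0.37968671] 0.0187
scene 425.8809589652685 285.5872608319654 212.44702188293783 [[ 0.54601703 -0.57294458  0.6112282  -0.03184335]
 [-0.83776414 -0.37696394  0.39503092 -0.38196484]
 [ 0.00408017 -0.72775868 -0.68582115  0.66294799]
 [ 0.          0.          0.          1.        ]]
top 444.1316395331875 278.32179561048315 208.9903553323407 [[-1.65784493e-02 -9.98610571e-01  5.00208171e-02  4.43805015e-01]
 [-9.99862196e-01  1.65145042e-02 -1.69142172e-03 -2.55233115e-02]
 [ 8.63002613e-04 -5.00419652e-02 -9.98746743e-01  9.54032961e-01]
 [ 0.00000000e+00  0.00000000e+00  0.00000000e+00  1.00000000e+00]]
```

View pics/scene.png

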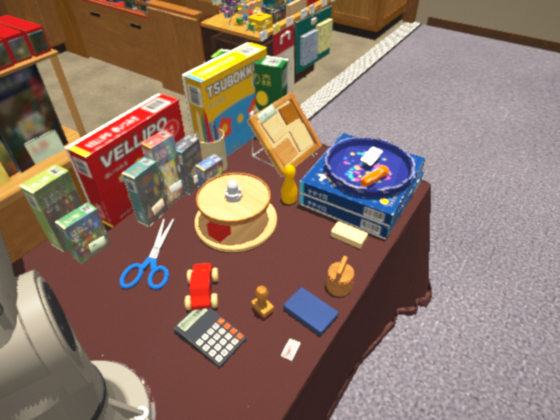

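View pics/top.png

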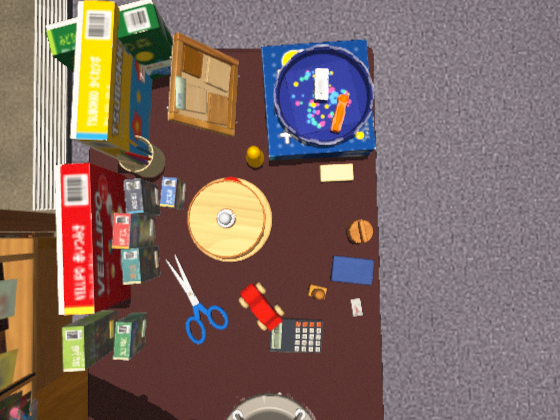

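The nut is at top (360,231) and scene (341,277). The stud is at top (226,218) and scene (233,188), and the tray surrounds it. Next I'll measure them using depth and rays.

```bash
cat > h.py <<'E'
import numpy as np
def cloud(d,i):
    v,u=np.mgrid[:d.shape[0],:d.shape[1]]
    P=np.stack([(u-i['cx'])/i['fx']*d,(v-i['cy'])/i['fy']*d,d],-1)
    T=i['cam_to_world'];return P@T[:3,:3].T+T[:3,3]
E
python3 - <<'E'
import numpy as np,cv2
from h import cloud
for n,nut,st in(("top",(360,231),(226,218)),("scene",(341,277),(233,188))):
    f=np.load(n+'.npz');W=cloud(f['d'],f)
    def sel(c,r,z0,z1):
        v,u=np.mgrid[:420,:560];m=((u-c[0])**2+(v-c[1])**2<r*r)&(f['d']>0)&(W[...,2]>z0)&(W[...,2]<z1);return W[m]
    for name,c,r,a,b in(("body",nut,28,.035,.05),("fin",nut,28,.058,.08),("pilot",st,25,.095,.13),("tray",st,50,.07,.088)):
        p=sel(c,r,a,b)
        if len(p)<3: print(n,name,len(p));continue
        (cc,rr)=cv2.minEnclosingCircle(p[:,:2].astype(np.float32))
        rc=cv2.minAreaRect((p[:,:2]*1000).astype(np.float32))
        pc=np.linalg.eigh(np.cov(p[:,:2].T))
        print(n,name,len(p),'mean',p.mean(0).round(4),'zmax',p[:,2].max().round(4),'circ',np.round(cc,4),round(rr,4),'rect',np.round(rc[0],1),np.round(rc[1],1),round(rc[2],1),'pc',np.degrees(np.arctan2(pc[1][1,1],pc[1][0,1])).round(1))
E
```

```text
top body 318 mean [ 0.4426 -0.1936  0.044 ] zmax 0.0497 circ [ 0.4428 -0.1957] 0.025 rect [ 442.6 -194.7] [46.9 47.3] 89.1 pc 102.2
top fin 109 mean [ 0.4423 -0.1952  0.0652] zmax 0.0688 circ [ 0.4425 -0.196 ] 0.0219 rect [ 442.4 -195.4] [43.5  9.1] 11.4 pc -169.3
top pilot 128 mean [0.4721 0.0755 0.1111] zmax 0.116 circ [0.4732 0.0774] 0.0132 rect [471.7  76.6] [23.7 21. ] 88.9 pc 67.8
top tray 4466 mean [0.4722 0.0769 0.0759] zmax 0.0879 circ [0.4723 0.0768] 0.077 rect [472.9  77.5] [152.1 151.9] 89.2 pc 79.5
scene body 397 mean [ 0.4364 -0.2     0.0438] zmax 0.0498 circ [ 0.4404 -0.1977] 0.0253 rect [ 439.8 -197.7] [46.  49.2] 11.2 pc 106.5
scene fin 109 mean [ 0.4385 -0.1988  0.0657] zmax 0.069 circ [ 0.4398 -0.1975] 0.0216 rect [ 439.9 -198.1] [42.9  8.7] 9.9 pc -170.4
scene pilot 126 mean [0.4678 0.0709 0.1076] zmax 0.1154 circ [0.4712 0.0726] 0.0124 rect [469.7  72.3] [19.5 20.1] 84.8 pc 134.9
scene tray 3336 mean [0.4782 0.091  0.077 ] zmax 0.088 circ [0.5174 0.1232] 0.1451 rect [515.2 126. ] [289.3 177.1] 39.0 pc 58.8
```

```bash
python3 - <<'E'
import numpy as np
from h import cloud
H={}
for n in("top","scene"):
    f=np.load(n+'.npz');W=cloud(f['d'],f)[f['d']>0]
    for x,y,z in W:
        k=(int(np.floor(x/.06)),int(np.floor(y/.06)))
        H[k]=max(H.get(k,-9),z)
print('y\\x',[round(i*.06,2) for i in range(1,13)])
for j in range(11,-6,-1): print(round(j*.06,2),[f"{H.get((i,j),-1):.2f}" for i in range(1,13)])
E
```

```text
y\x [0.06, 0.12, 0.18, 0.24, 0.3, 0.36, 0.42, 0.48, 0.54, 0.6, 0.66, 0.72]
0.66 ['-1.00', '-0.73', '-1.00', '-1.00', '-1.00', '-1.00', '-0.22', '-1.00', '-1.00', '-1.00', '-0.73', '-0.72']
0.6 ['-1.00', '-1.00', '-1.00', '-1.00', '-1.00', '-0.04', '-0.04', '-1.00', '-1.00', '-1.00', '-1.00', '-1.00']
0.54 ['-1.00', '-1.00', '-1.00', '-1.00', '-1.00', '0.37', '0.09', '-1.00', '-1.00', '-1.00', '-1.00', '-1.00']
0.48 ['-1.00', '0.14', '0.14', '0.25', '0.37', '0.37', '0.09', '-1.00', '-1.00', '-1.00', '-1.00', '-1.00']
0.42 ['0.09', '0.22', '0.20', '0.32', '0.37', '0.37', '0.10', '-1.00', '-1.00', '-1.00', '-1.00', '-1.00']
0.36 ['0.00', '0.25', '0.00', '0.00', '-1.00', '-1.00', '-1.00', '0.19', '0.19', '0.00', '-1.00', '0.21']
0.3 ['0.00', '0.00', '0.17', '0.17', '0.19', '0.19', '0.19', '0.19', '0.19', '0.23', '0.23', '0.23']
0.24 ['0.01', '0.01', '0.11', '0.11', '0.19', '0.19', '0.19', '0.19', '0.23', '0.24', '0.24', '0.24']
0.18 ['0.00', '0.00', '0.01', '0.01', '0.14', '0.17', '0.17', '0.17', '0.16', '0.14', '0.10', '0.23']
0.12 ['0.00', '0.00', '0.01', '0.01', '0.01', '0.08', '0.08', '0.09', '0.09', '0.14', '0.14', '0.14']
0.06 ['0.03', '0.01', '0.01', '0.01', '0.00', '0.08', '0.12', '0.11', '0.08', '0.09', '0.09', '0.10']
0.0 ['0.35', '0.00', '0.02', '0.05', '0.05', '0.08', '0.09', '0.08', '0.10', '0.10', '0.03', '0.03']
-0.06 ['0.30', '0.00', '0.03', '0.05', '0.04', '0.01', '0.08', '0.08', '0.08', '0.10', '0.10', '0.10']
-0.12 ['0.03', '0.00', '0.02', '0.02', '0.07', '0.01', '0.00', '0.01', '0.08', '0.10', '0.11', '0.11']
-0.18 ['0.00', '0.01', '0.00', '0.01', '0.02', '0.02', '0.05', '0.00', '0.08', '0.11', '0.11', '0.11']
-0.24 ['0.00', '0.00', '0.00', '0.01', '0.02', '0.06', '0.07', '0.01', '0.03', '0.10', '0.10', '0.10']
-0.3 ['-0.00', '0.00', '0.00', '0.00', '0.00', '0.00', '0.00', '0.00', '0.00', '0.00', '0.00', '0.00']
```

arm_command --motion '[{"claw": 0,"z": -0.03},{"z": -0.065},{"z": -0.1},{"z": -0.13},{"z": -0.15},{"z": -0.15,"x": -0.02,"y": -0.022},{"z": -0.15,"x": -0.04,"y": -0.044},{"z": -0.15,"x": -0.066,"y": -0.073}]'

```text
validation failed for argument at $.mo...
```

arm_command --motion '[{"claw": 0,"x": 0,"y": 0,"z": -0.03,"twist": 0},{"claw": 0,"x": 0,"y": 0,"z": -0.065,"twist": 0},{"claw": 0,"x": 0,"y": 0,"z": -0.1,"twist": 0},{"claw": 0,"x": 0,"y": 0,"z": -0.13,"twist": 0},{"claw": 0,"x": 0,"y": 0,"z": -0.15,"twist": 0},{"claw": 0,"x": -0.02,"y": -0.022,"z": -0.15,"twist": 0},{"claw": 0,"x": -0.04,"y": -0.044,"z": -0.15,"twist": 0},{"claw": 0,"x": -0.066,"y": -0.073,"z": -0.15,"twist": 0}]'

```text
time_s: 0.77
tcp_pos: [0.2663, 0.4012, 0.3805]
tcp_rot: [[-0.902, 0.432, -0.001], [0.432, 0.902, -0.0], [0.001, -0.0, -1.0]]
force: [0.5, 0.4, 1.3]
gripper_width: 0.0855
finger_force: 0.0
```

arm_command --motion '[{"claw": 0,"x": -0.026,"y": -0.029,"z": 0,"twist": 0},{"claw": 0,"x": -0.052,"y": -0.058,"z": 0,"twist": 0},{"claw": 0,"x": -0.079,"y": -0.087,"z": 0,"twist": 0},{"claw": 0,"x": -0.105,"y": -0.116,"z": 0,"twist": 0},{"claw": 0,"x": -0.131,"y": -0.145,"z": 0,"twist": 0},{"claw": 0,"x": -0.157,"y": -0.174,"z": 0,"twist": 0},{"claw": 0,"x": -0.184,"y": -0.203,"z": 0,"twist": 0},{"claw": 0,"x": -0.21,"y": -0.232,"z": 0,"twist": 0}]'

```text
time_s: 1.43
tcp_pos: [0.3551, 0.0981, 0.381]
tcp_rot: [[-0.9, 0.436, -0.0], [0.436, 0.9, 0.0], [0.0, 0.0, -1.0]]
force: [1.3, 0.0, 1.2]
gripper_width: 0.0855
finger_force: 0.0
```

arm_command --motion '[{"claw": 0,"x": -0.026,"y": -0.029,"z": 0.02,"twist": -0.08},{"claw": 0,"x": -0.052,"y": -0.058,"z": 0.04,"twist": -0.16},{"claw": 0,"x": -0.078,"y": -0.086,"z": 0.06,"twist": -0.24},{"claw": 0,"x": -0.104,"y": -0.115,"z": 0.08,"twist": -0.32},{"claw": 0,"x": -0.13,"y": -0.144,"z": 0.1,"twist": -0.4},{"claw": 0,"x": -0.156,"y": -0.173,"z": 0.12,"twist": -0.48},{"claw": 0,"x": -0.182,"y": -0.201,"z": 0.14,"twist": -0.56},{"claw": 0,"x": -0.207,"y": -0.229,"z": 0.16,"twist": -0.634}]'

```text
time_s: 2.1
tcp_pos: [0.4318, -0.1612, 0.2398]
tcp_rot: [[-0.985, -0.17, -0.0], [-0.17, 0.985, 0.001], [-0.0, 0.001, -1.0]]
force: [0.8, 1.5, -0.1]
gripper_width: 0.0851
finger_force: 0.0
```

arm_command --motion '[{"claw": 0,"x": 0,"y": 0,"z": 0.0,"twist": 0},{"claw": 0,"x": 0,"y": 0,"z": 0,"twist": 0}]'

```text
time_s: 2.27
tcp_pos: [0.4306, -0.1615, 0.2394]
tcp_rot: [[-0.987, -0.161, -0.004], [-0.161, 0.987, -0.0], [0.004, 0.0, -1.0]]
force: [-0.2, -0.1, 0.8]
gripper_width: 0.0851
finger_force: 0.0
```

```bash
python3 - <<'E'
from station import env
import cv2,numpy as np
from h import cloud
o=env.get_obs();print(o['time_s'],o['tcp_pos'],o['tcp_rot'].round(3),o['joints'].round(1),o['force'])
i=env.camera_info('wrist');p,d=env.snapshot('wrist');cv2.imwrite('pics/w1.png',p[...,::-1])
W=cloud(d,i);x,y,z=W[...,0],W[...,1],W[...,2]
for n,a,b in(("body",.035,.05),("fin",.058,.08)):
    m=(d>0)&(z>a)&(z<b)&(np.hypot(x-.4415,y+.1965)<.04);q=W[m]
    print(n,len(q),q.mean(0),cv2.minEnclosingCircle(q[:,:2].astype(np.float32)),cv2.minAreaRect((q[:,:2]*1000).astype(np.float32)))
E
```

```text
2.2667 [ 0.43058219 -0.16153348  0.23936897] [[-0.987 -0.161 -0.004]
 [-0.161  0.987 -0.   ]
 [ 0.004  0.    -1.   ]] [-24.7   8.7  49.1 100.1  -6.7  74.5 125.2] [-0.23353631 -0.12027638  0.83544201]
body 1337 [ 0.44005359 -0.19636094  0.04447184] ((0.4426231384277344, -0.19721755385398865), 0.024825219064950943) ((442.0574951171875, -196.943359375), (48.426185607910156, 47.887168884277344), 83.2759017944336)
fin 446 [ 0.44130438 -0.19688055  0.06586448] ((0.44215521216392517, -0.19642257690429688), 0.02167440392076969) ((442.2997131347656, -197.1988067626953), (43.046871185302734, 9.174735069274902), 10.546875)
```

View pics/w1.png

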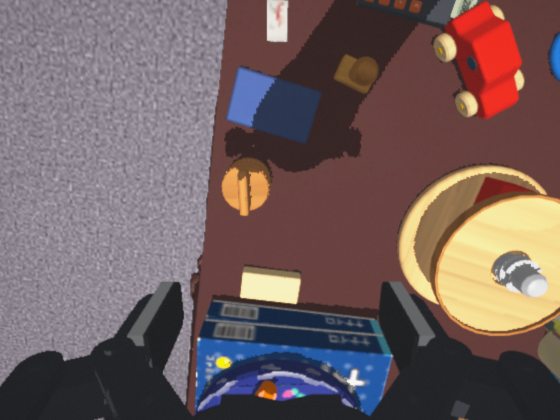

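The wrist view has the nut at (245,187) with its fin clear, and the brick at (270,285) is off the finger line. The nut measures (0.442,-0.197), with the fin at 10.5°.

arm_command --motion '[{"claw": 0,"x": -0.003,"y": -0.018,"z": 0.03,"twist": -0.02},{"claw": 0,"x": -0.006,"y": -0.037,"z": 0.06,"twist": -0.02},{"claw": 0,"x": -0.006,"y": -0.037,"z": 0.09,"twist": -0.02},{"claw": 0,"x": -0.006,"y": -0.037,"z": 0.11,"twist": -0.02},{"claw": 0,"x": -0.006,"y": -0.037,"z": 0.125,"twist": -0.02},{"claw": 0,"x": -0.006,"y": -0.037,"z": 0.13,"twist": -0.02},{"claw": 0,"x": -0.006,"y": -0.037,"z": 0.13,"twist": -0.02}]'

```text
time_s: 2.9
tcp_pos: [0.4438, -0.1933, 0.1101]
tcp_rot: [[-0.982, -0.188, -0.002], [-0.188, 0.982, 0.002], [0.001, 0.003, -1.0]]
force: [-0.3, 0.2, -0.2]
gripper_width: 0.0853
finger_force: 0.0
```

arm_command --motion '[{"claw": 60,"x": 0,"y": 0,"z": 0.02,"twist": 0},{"claw": 60,"x": 0,"y": 0,"z": 0.03,"twist": 0},{"claw": 60,"x": 0,"y": 0,"z": 0.03,"twist": 0},{"claw": 60,"x": 0,"y": 0,"z": 0.03,"twist": 0}]'

```text
time_s: 3.23
tcp_pos: [0.4443, -0.195, 0.0812]
tcp_rot: [[-0.982, -0.187, 0.0], [-0.187, 0.982, 0.001], [-0.0, 0.001, -1.0]]
force: [-0.1, -0.4, 0.6]
gripper_width: 0.0654
finger_force: 0.0
```

arm_command --motion '[{"claw": 80,"x": 0.002,"y": -0.0015,"z": 0.015,"twist": 0},{"claw": 120,"x": 0.002,"y": -0.0015,"z": 0.026,"twist": 0},{"claw": 150,"x": 0.002,"y": -0.0015,"z": 0.032,"twist": 0},{"claw": 170,"x": 0.002,"y": -0.0015,"z": 0.032,"twist": 0},{"claw": 190,"x": 0.002,"y": -0.0015,"z": 0.032,"twist": 0}]' --grip_force 25

```text
time_s: 3.65
tcp_pos: [0.4423, -0.1972, 0.0487]
tcp_rot: [[-0.983, -0.186, -0.001], [-0.186, 0.983, 0.001], [0.0, 0.001, -1.0]]
force: [-0.4, -0.3, -0.5]
gripper_width: 0.0217
finger_force: 0.0
```

arm_command --motion '[{"claw": 255,"x": 0,"y": 0,"z": 0,"twist": 0},{"claw": 255,"x": 0,"y": 0,"z": 0,"twist": 0},{"claw": 255,"x": 0,"y": 0,"z": 0,"twist": 0},{"claw": 255,"x": 0,"y": 0,"z": 0,"twist": 0}]' --grip_force 25

```text
time_s: 3.98
tcp_pos: [0.4425, -0.1973, 0.049]
tcp_rot: [[-0.983, -0.186, 0.0], [-0.186, 0.983, 0.0], [-0.001, 0.0, -1.0]]
force: [-1.3, 0.4, 0.8]
gripper_width: 0.008
finger_force: 30.0
```

arm_command --motion '[{"claw": 255,"x": 0,"y": 0,"z": -0.02,"twist": 0},{"claw": 255,"x": 0,"y": 0,"z": -0.05,"twist": 0},{"claw": 255,"x": 0,"y": 0,"z": -0.08,"twist": 0},{"claw": 255,"x": 0,"y": 0,"z": -0.11,"twist": 0},{"claw": 255,"x": 0,"y": 0,"z": -0.14,"twist": 0},{"claw": 255,"x": 0,"y": 0,"z": -0.16,"twist": 0},{"claw": 255,"x": 0,"y": 0,"z": -0.17,"twist": 0}]'

```text
time_s: 4.57
tcp_pos: [0.4437, -0.1983, 0.2218]
tcp_rot: [[-0.983, -0.186, 0.005], [-0.186, 0.983, -0.001], [-0.005, -0.002, -1.0]]
force: [0.9, 0.2, -1.8]
gripper_width: 0.0084
finger_force: 29.9
```

arm_command --motion '[{"claw": 255,"x": -0.008,"y": 0.024,"z": 0,"twist": 0.08},{"claw": 255,"x": -0.016,"y": 0.052,"z": 0,"twist": 0.19},{"claw": 255,"x": -0.026,"y": 0.085,"z": 0,"twist": 0.3},{"claw": 255,"x": -0.036,"y": 0.12,"z": 0,"twist": 0.41},{"claw": 255,"x": -0.047,"y": 0.155,"z": 0,"twist": 0.52},{"claw": 255,"x": -0.058,"y": 0.19,"z": 0,"twist": 0.63},{"claw": 255,"x": -0.065,"y": 0.215,"z": 0,"twist": 0.74},{"claw": 255,"x": -0.069,"y": 0.227,"z": 0,"twist": 0.85}]'

```text
time_s: 5.23
tcp_pos: [0.4671, 0.0449, 0.2176]
tcp_rot: [[-0.789, 0.614, -0.003], [0.614, 0.789, 0.003], [0.004, 0.001, -1.0]]
force: [-0.3, 0.6, -1.0]
gripper_width: 0.0081
finger_force: 29.8
```

arm_command --motion '[{"claw": 255,"x": 0,"y": 0,"z": 0,"twist": 0.1},{"claw": 255,"x": 0,"y": 0,"z": 0,"twist": 0.2},{"claw": 255,"x": 0,"y": 0,"z": 0,"twist": 0.3},{"claw": 255,"x": 0,"y": 0,"z": 0,"twist": 0.4},{"claw": 255,"x": 0,"y": 0,"z": 0,"twist": 0.4},{"claw": 255,"x": 0,"y": 0,"z": 0,"twist": 0.4}]'

```text
time_s: 5.73
tcp_pos: [0.4673, 0.0386, 0.2182]
tcp_rot: [[-0.488, 0.873, -0.002], [0.873, 0.488, 0.0], [0.001, -0.001, -1.0]]
force: [-0.1, -0.3, -0.5]
gripper_width: 0.0083
finger_force: 29.9
```

```bash
cat > look.py <<'E'
from station import env
import cv2,numpy as np,sys
from h import cloud
o=env.get_obs();R=o['tcp_rot'];print(o['time_s'],o['tcp_pos'].round(4),'yaz',np.degrees(np.arctan2(R[1,1],R[0,1])).round(1),R[:,2].round(3),o['joints'].round(1),'F',o['force'].round(2),'w',o['gripper_width'])
for n in sys.argv[2:]:
    i=env.camera_info(n);p,d=env.snapshot(n);cv2.imwrite(f'pics/{n}_{sys.argv[1]}.png',p[...,::-1]);np.savez(f'{n}_{sys.argv[1]}.npz',p=p,d=d,**i)
E
python3 look.py a wrist
python3 - <<'E'
import numpy as np,cv2
from h import cloud
f=np.load('wrist_a.npz');W=cloud(f['d'],f);x,y,z=W[...,0],W[...,1],W[...,2];r=np.hypot(x-.472,y-.075)
for n,a,b,R in(("pilot",.1,.125,.03),("tray",.07,.084,.09)):
    q=W[(f['d']>0)&(z>a)&(z<b)&(r<R)];print(n,len(q))
    if len(q)>5: print(q.mean(0),q[:,2].max(),cv2.minEnclosingCircle(q[:,:2].astype(np.float32)))
E
```

```text
5.7333 [0.4673 0.0386 0.2182] yaz 29.2 [-0.002  0.    -1.   ] [-52.6  12.   54.1 101.3 -10.2  72.   33.4] F [-0.09 -0.34 -0.54] w 0.008303724797240012
pilot 824
[0.47116495 0.07638793 0.11178061] 0.1158765723040196 ((0.47235891222953796, 0.07530200481414795), 0.012065215036273003)
tray 23206
[0.46863303 0.08656611 0.07626826] 0.0839970776761888 ((0.4725344479084015, 0.07521820068359375), 0.07707271724939346)
```

View pics/wrist_a.png

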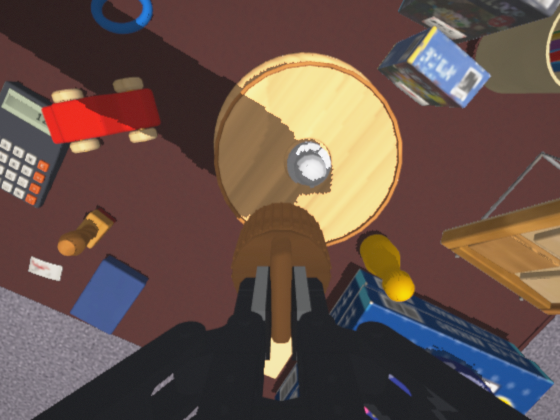

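The wrist view has the stud at (308,163), centred at about (0.4723,0.0755), and the nut held straight in the fingers. Next I'll move over it.

arm_command --motion '[{"claw": 255,"x": 0.012,"y": 0.009,"z": 0,"twist": 0},{"claw": 255,"x": 0.024,"y": 0.018,"z": 0,"twist": 0},{"claw": 255,"x": 0.03,"y": 0.0225,"z": 0.01,"twist": 0},{"claw": 255,"x": 0.03,"y": 0.0225,"z": 0.03,"twist": 0},{"claw": 255,"x": 0.03,"y": 0.0225,"z": 0.045,"twist": 0},{"claw": 255,"x": 0.03,"y": 0.0225,"z": 0.045,"twist": 0},{"claw": 255,"x": 0.03,"y": 0.0225,"z": 0.045,"twist": 0}]'

```text
time_s: 6.37
tcp_pos: [0.472, 0.0753, 0.1728]
tcp_rot: [[-0.487, 0.874, -0.003], [0.874, 0.487, -0.001], [0.001, -0.003, -1.0]]
force: [1.3, 0.4, -0.9]
gripper_width: 0.0082
finger_force: 29.8
```

```bash
python3 look.py b scene; python3 - <<'E'
import cv2
p=cv2.imread('pics/scene_b.png');cv2.imwrite('pics/b_crop.png',cv2.resize(p[110:260,160:320],None,fx=4,fy=4)[:600])
E
```

```text
6.3667 [0.472  0.0753 0.1728] yaz 29.1 [-0.003 -0.001 -1.   ] [-53.5  16.1  51.9 104.1 -13.8  66.6  32. ] F [ 1.28  0.35 -0.94] w 0.008199265713261532
```

View pics/b_crop.png

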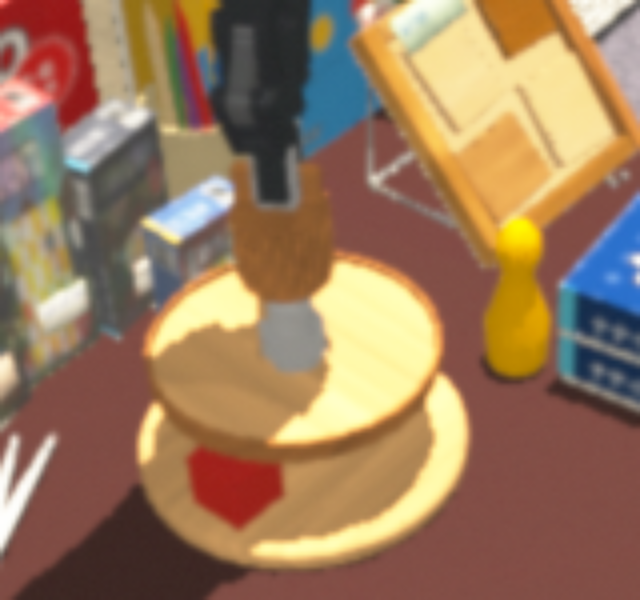

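The crop shows the nut (282,230) directly above the stud (294,340), allowing for perspective. Next I'll lower it gently and watch the force.

arm_command --motion '[{"claw": 255,"x": 0,"y": 0,"z": 0.004,"twist": 0},{"claw": 255,"x": 0,"y": 0,"z": 0.008,"twist": 0},{"claw": 255,"x": 0,"y": 0,"z": 0.012,"twist": 0},{"claw": 255,"x": 0,"y": 0,"z": 0.015,"twist": 0},{"claw": 255,"x": 0,"y": 0,"z": 0.017,"twist": 0},{"claw": 255,"x": 0,"y": 0,"z": 0.017,"twist": 0}]'

```text
time_s: 6.92
tcp_pos: [0.4726, 0.0757, 0.1564]
tcp_rot: [[-0.486, 0.874, -0.001], [0.874, 0.486, 0.0], [0.001, -0.001, -1.0]]
force: [0.9, -0.3, -0.8]
gripper_width: 0.0081
finger_force: 29.9
```

arm_command --motion '[{"claw": 255,"x": 0,"y": 0,"z": 0.003,"twist": 0},{"claw": 255,"x": 0,"y": 0,"z": 0.006,"twist": 0},{"claw": 255,"x": 0,"y": 0,"z": 0.009,"twist": 0},{"claw": 255,"x": 0,"y": 0,"z": 0.012,"twist": 0},{"claw": 255,"x": 0,"y": 0,"z": 0.014,"twist": 0},{"claw": 255,"x": 0,"y": 0,"z": 0.014,"twist": 0}]'

```text
time_s: 7.42
tcp_pos: [0.4725, 0.0757, 0.1423]
tcp_rot: [[-0.486, 0.874, -0.001], [0.874, 0.486, 0.0], [0.001, -0.001, -1.0]]
force: [-0.8, 0.1, -0.8]
gripper_width: 0.0081
finger_force: 29.9
```

arm_command --motion '[{"claw": 255,"x": 0,"y": 0,"z": 0.001,"twist": 0},{"claw": 255,"x": 0,"y": 0,"z": 0.002,"twist": 0},{"claw": 255,"x": 0,"y": 0,"z": 0.003,"twist": 0},{"claw": 255,"x": 0,"y": 0,"z": 0.003,"twist": 0}]'

```text
time_s: 7.75
tcp_pos: [0.4732, 0.0758, 0.1401]
tcp_rot: [[-0.486, 0.874, 0.0], [0.874, 0.486, 0.001], [0.001, 0.001, -1.0]]
force: [-0.2, -0.4, 0.4]
gripper_width: 0.0082
finger_force: 30.1
```

arm_command --motion '[{"claw": 255,"x": 0,"y": 0,"z": 0.001,"twist": 0},{"claw": 255,"x": 0,"y": 0,"z": 0.0015,"twist": 0},{"claw": 255,"x": 0,"y": 0,"z": 0.0015,"twist": 0}]'

```text
time_s: 8.0
tcp_pos: [0.4735, 0.0758, 0.1397]
tcp_rot: [[-0.486, 0.874, 0.001], [0.874, 0.486, 0.002], [0.001, 0.001, -1.0]]
force: [-2.0, -0.5, 7.8]
gripper_width: 0.0084
finger_force: 31.2
```

arm_command --motion '[{"claw": 225,"x": 0,"y": 0,"z": -0.001,"twist": 0},{"claw": 216,"x": 0,"y": 0,"z": -0.001,"twist": 0},{"claw": 216,"x": 0,"y": 0,"z": -0.001,"twist": 0},{"claw": 216,"x": 0,"y": 0,"z": -0.001,"twist": 0}]'

```text
time_s: 8.33
tcp_pos: [0.4729, 0.0758, 0.1392]
tcp_rot: [[-0.486, 0.874, -0.0], [0.874, 0.486, 0.001], [0.001, -0.0, -1.0]]
force: [0.5, -0.3, -0.1]
gripper_width: 0.013
finger_force: 0.1
```

```bash
cat > st.py <<'E'
from station import env
import numpy as np,cv2,sys
from h import cloud
o=env.get_obs();R=o['tcp_rot'];print(o['time_s'],o['tcp_pos'].round(4),'yaz',np.degrees(np.arctan2(R[1,1],R[0,1])).round(1),'j7',o['joints'][6].round(1),'j3',o['joints'][2].round(1),'F',o['force'].round(1),'T',o['torque'].round(2),'w',o['gripper_width'].round(4))
i=env.camera_info('scene');p,d=env.snapshot('scene')
if len(sys.argv)>1: cv2.imwrite(f'pics/{sys.argv[1]}.png',cv2.resize(p[110:260,160:320,::-1],None,fx=4,fy=4))
W=cloud(d,i);h=cv2.cvtColor(p,cv2.COLOR_RGB2HSV)
r=np.hypot(W[...,0]-.4725,W[...,1]-.0757);z=W[...,2]
wood=(h[...,0]<22)&(h[...,1]>120)&(d>0)
s=wood&(r>.017)&(r<.032)&(z>.078)   # side + top of the nut's body
v=np.where(s)
print('body n',s.sum(),'z pct 1,5,50,95,99',np.percentile(z[s],[1,5,50,95,99]).round(4),'rows',np.percentile(v[0],[2,98]))
m=(r<.024)&(z>.125)&wood
print('top pts',m.sum(),np.percentile(z[m],[50,90,98]).round(4) if m.sum() else '')
E
python3 st.py s0
```

```text
Traceback (most recent call last):
  File "st.py", line 4, in <module>
    o=env.get_obs();R=o['tcp_rot'];print(o['time_s'],o['tcp_pos'].round(4),'yaz',np.degrees(np.arctan2(R[1,1],R[0,1])).round(1),'j7',o['joints'][6].round(1),'j3',o['joints'][2].round(1),'F',o['force'].round(1),'T',o['torque'].round(2),'w',o['gripper_width'].round(4))
                                                                                                                                                                                                                                               ^^^^^^^^^^^^^^^^^^^^^^^^
AttributeError: 'float' object has no attribute 'round'
```

```bash
sed -i "s/,'w',o\['gripper_width'\].round(4)/,'w',round(o['gripper_width'],4)/" st.py; python3 st.py s0
```

```text
8.3333 [0.4729 0.0758 0.1392] yaz 29.1 j7 34.1 j3 50.8 F [ 0.5 -0.3 -0.1] T [-0.06 -0.05 -0.02] w 0.013
body n 518 z pct 1,5,50,95,99 [0.0936 0.0966 0.1209 0.1476 0.1566] rows [166. 196.]
top pts 282 [0.1357 0.1525 0.1576]
```

View pics/s0.png

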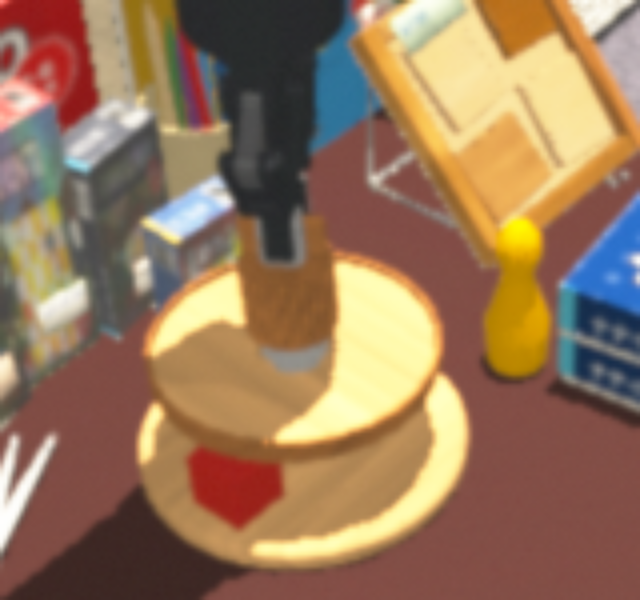

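The nut sits on the stud, with its bottom edge at about (288,350) in the crop. The fingers are loosely round the fin, so I'll wind backward.

arm_command --motion '[{"claw": 216,"x": 0,"y": 0,"z": 0,"twist": -0.08},{"claw": 216,"x": 0,"y": 0,"z": 0,"twist": -0.16},{"claw": 216,"x": 0,"y": 0,"z": 0,"twist": -0.24},{"claw": 216,"x": 0,"y": 0,"z": 0,"twist": -0.32},{"claw": 216,"x": 0,"y": 0,"z": 0,"twist": -0.4},{"claw": 216,"x": 0,"y": 0,"z": 0,"twist": -0.4}]'

```text
time_s: 8.88
tcp_pos: [0.4729, 0.0758, 0.1392]
tcp_rot: [[-0.789, 0.614, -0.0], [0.614, 0.789, 0.001], [0.001, 0.0, -1.0]]
force: [-0.1, -0.2, 0.6]
gripper_width: 0.0128
finger_force: 0.1
```

```bash
python3 st.py s1
```

```text
8.8833 [0.4729 0.0758 0.1392] yaz 52.1 j7 54.9 j3 45.8 F [-0.1 -0.2  0.6] T [ 0.04  0.01 -0.03] w 0.0128
body n 521 z pct 1,5,50,95,99 [0.093  0.096  0.1217 0.1492 0.1574] rows [166. 196.]
top pts 265 [0.1363 0.1554 0.1583]
```

arm_command --motion '[{"claw": 216,"x": 0,"y": 0,"z": 0,"twist": -0.08},{"claw": 216,"x": 0,"y": 0,"z": 0,"twist": -0.16},{"claw": 216,"x": 0,"y": 0,"z": 0,"twist": -0.24},{"claw": 216,"x": 0,"y": 0,"z": 0,"twist": -0.32},{"claw": 216,"x": 0,"y": 0,"z": 0,"twist": -0.4},{"claw": 216,"x": 0,"y": 0,"z": 0,"twist": -0.4}]'

```text
time_s: 9.43
tcp_pos: [0.4728, 0.0757, 0.1392]
tcp_rot: [[-0.965, 0.261, -0.001], [0.261, 0.965, 0.001], [0.001, 0.0, -1.0]]
force: [0.7, 0.4, 0.2]
gripper_width: 0.0133
finger_force: 0.0
```

```bash
python3 st.py s2
```

```text
9.4333 [0.4728 0.0757 0.1392] yaz 74.9 j7 75.9 j3 41.1 F [0.7 0.4 0.2] T [-0.02 -0.06  0.01] w 0.0133
body n 523 z pct 1,5,50,95,99 [0.0903 0.0933 0.1191 0.1436 0.1545] rows [170.44 197.56]
top pts 234 [0.1341 0.153  0.1554]
```

It fell about 3 mm, from the shoulders to the ring, so I'll keep winding backward.

arm_command --motion '[{"claw": 216,"x": 0,"y": 0,"z": 0,"twist": -0.08},{"claw": 216,"x": 0,"y": 0,"z": 0,"twist": -0.16},{"claw": 216,"x": 0,"y": 0,"z": 0,"twist": -0.24},{"claw": 216,"x": 0,"y": 0,"z": 0,"twist": -0.32},{"claw": 216,"x": 0,"y": 0,"z": 0,"twist": -0.4},{"claw": 216,"x": 0,"y": 0,"z": 0,"twist": -0.4}]'

```text
time_s: 9.98
tcp_pos: [0.4729, 0.0758, 0.1392]
tcp_rot: [[-0.991, -0.135, -0.0], [-0.135, 0.991, 0.001], [0.0, 0.001, -1.0]]
force: [0.1, 0.5, 0.7]
gripper_width: 0.0131
finger_force: 0.0
```

```bash
python3 st.py s3
```

```text
9.9833 [0.4729 0.0758 0.1392] yaz 97.8 j7 97.3 j3 36.8 F [0.1 0.5 0.7] T [-0.06  0.04 -0.04] w 0.0131
body n 527 z pct 1,5,50,95,99 [0.0897 0.0929 0.1192 0.1455 0.1548] rows [172.   197.48]
top pts 235 [0.1335 0.1537 0.1558]
```

arm_command --motion '[{"claw": 216,"x": 0,"y": 0,"z": 0,"twist": -0.08},{"claw": 216,"x": 0,"y": 0,"z": 0,"twist": -0.16},{"claw": 216,"x": 0,"y": 0,"z": 0,"twist": -0.24},{"claw": 216,"x": 0,"y": 0,"z": 0,"twist": -0.3},{"claw": 216,"x": 0,"y": 0,"z": 0,"twist": -0.3}]'

```text
time_s: 10.45
tcp_pos: [0.4729, 0.0757, 0.1393]
tcp_rot: [[-0.907, -0.421, -0.0], [-0.421, 0.907, 0.001], [0.0, 0.001, -1.0]]
force: [-0.0, -1.0, -0.2]
gripper_width: 0.0126
finger_force: 0.0
```

```bash
python3 st.py s4
```

```text
10.45 [0.4729 0.0757 0.1393] yaz 114.9 j7 113.3 j3 33.7 F [-0.  -1.  -0.2] T [-0.03 -0.02 -0.03] w 0.0126
body n 544 z pct 1,5,50,95,99 [0.0831 0.0929 0.1198 0.1452 0.1549] rows [172. 198.]
top pts 241 [0.1339 0.1547 0.1558]
```

arm_command --motion '[{"claw": 216,"x": 0,"y": 0,"z": 0,"twist": -0.08},{"claw": 216,"x": 0,"y": 0,"z": 0,"twist": -0.16},{"claw": 216,"x": 0,"y": 0,"z": 0,"twist": -0.24},{"claw": 216,"x": 0,"y": 0,"z": 0,"twist": -0.3},{"claw": 216,"x": 0,"y": 0,"z": 0,"twist": -0.3}]'

```text
time_s: 10.92
tcp_pos: [0.473, 0.0758, 0.1393]
tcp_rot: [[-0.742, -0.67, -0.0], [-0.67, 0.742, 0.001], [-0.0, 0.001, -1.0]]
force: [-0.0, -0.4, 0.7]
gripper_width: 0.0132
finger_force: 0.0
```

```bash
python3 st.py s5
```

```text
10.9167 [0.473  0.0758 0.1393] yaz 132.1 j7 129.6 j3 30.7 F [-0.  -0.4  0.7] T [-0.03  0.01  0.05] w 0.0132
body n 537 z pct 1,5,50,95,99 [0.0885 0.0931 0.1195 0.1463 0.155 ] rows [172. 198.]
top pts 251 [0.1336 0.155  0.1559]
```

arm_command --motion '[{"claw": 216,"x": 0,"y": 0,"z": 0,"twist": -0.08},{"claw": 216,"x": 0,"y": 0,"z": 0,"twist": -0.16},{"claw": 216,"x": 0,"y": 0,"z": 0,"twist": -0.24},{"claw": 216,"x": 0,"y": 0,"z": 0,"twist": -0.3},{"claw": 216,"x": 0,"y": 0,"z": 0,"twist": -0.3}]'

```text
time_s: 11.38
tcp_pos: [0.473, 0.0758, 0.1393]
tcp_rot: [[-0.511, -0.86, -0.0], [-0.86, 0.511, 0.001], [-0.0, 0.001, -1.0]]
force: [0.4, -0.1, -1.1]
gripper_width: 0.013
finger_force: 0.0
```

```bash
python3 st.py s6
```

```text
11.3833 [0.473  0.0758 0.1393] yaz 149.3 j7 145.9 j3 27.8 F [ 0.4 -0.1 -1.1] T [-0.01 -0.03 -0.01] w 0.013
body n 545 z pct 1,5,50,95,99 [0.0891 0.0934 0.1189 0.1473 0.1549] rows [172. 198.]
top pts 232 [0.1338 0.1546 0.1558]
```

arm_command --motion '[{"claw": 216,"x": 0,"y": 0,"z": 0,"twist": -0.08},{"claw": 216,"x": 0,"y": 0,"z": 0,"twist": -0.16},{"claw": 216,"x": 0,"y": 0,"z": 0,"twist": -0.24},{"claw": 216,"x": 0,"y": 0,"z": 0,"twist": -0.32},{"claw": 216,"x": 0,"y": 0,"z": 0,"twist": -0.32}]'

```text
time_s: 11.85
tcp_pos: [0.4729, 0.0758, 0.1393]
tcp_rot: [[-0.214, -0.977, -0.0], [-0.977, 0.214, 0.001], [-0.001, 0.0, -1.0]]
force: [-0.5, -0.8, 0.3]
gripper_width: 0.013
finger_force: 0.0
```

```bash
python3 st.py s7
```

```text
11.85 [0.4729 0.0758 0.1393] yaz 167.6 j7 163.3 j3 24.8 F [-0.5 -0.8  0.3] T [-0.01  0.03 -0.04] w 0.013
body n 546 z pct 1,5,50,95,99 [0.0898 0.0934 0.1201 0.1456 0.1541] rows [172.  197.1]
top pts 213 [0.1335 0.1536 0.1553]
```

No gap yet, and the last joint is near its limit. I'll re-grip a half turn round.

arm_command --motion '[{"claw": 160,"x": 0,"y": 0,"z": 0,"twist": 0},{"claw": 150,"x": 0,"y": 0,"z": 0,"twist": 0},{"claw": 150,"x": 0,"y": 0,"z": 0,"twist": 0},{"claw": 150,"x": 0,"y": 0,"z": -0.012,"twist": 0},{"claw": 150,"x": 0,"y": 0,"z": -0.03,"twist": 0},{"claw": 150,"x": 0,"y": 0,"z": -0.04,"twist": 0},{"claw": 150,"x": 0,"y": 0,"z": -0.04,"twist": 0.1},{"claw": 150,"x": 0,"y": 0,"z": -0.04,"twist": 0.2}]'

```text
time_s: 12.57
tcp_pos: [0.4738, 0.0758, 0.1804]
tcp_rot: [[-0.407, -0.913, 0.002], [-0.913, 0.407, 0.001], [-0.002, -0.001, -1.0]]
force: [-0.7, 0.4, 0.0]
gripper_width: 0.0354
finger_force: 0.0
```

arm_command --motion '[{"claw": 150,"x": 0,"y": 0,"z": 0,"twist": 0.12},{"claw": 150,"x": 0,"y": 0,"z": 0,"twist": 0.24},{"claw": 150,"x": 0,"y": 0,"z": 0,"twist": 0.36},{"claw": 150,"x": 0,"y": 0,"z": 0,"twist": 0.48},{"claw": 150,"x": 0,"y": 0,"z": 0,"twist": 0.6},{"claw": 150,"x": 0,"y": 0,"z": 0,"twist": 0.72},{"claw": 150,"x": 0,"y": 0,"z": 0,"twist": 0.84},{"claw": 150,"x": 0,"y": 0,"z": 0,"twist": 0.96}]'

```text
time_s: 13.23
tcp_pos: [0.4731, 0.0758, 0.1795]
tcp_rot: [[-0.982, -0.189, 0.0], [-0.189, 0.982, 0.001], [-0.0, 0.001, -1.0]]
force: [0.3, 0.5, 0.4]
gripper_width: 0.0354
finger_force: 0.0
```

arm_command --motion '[{"claw": 150,"x": 0,"y": 0,"z": 0,"twist": 0.12},{"claw": 150,"x": 0,"y": 0,"z": 0,"twist": 0.24},{"claw": 150,"x": 0,"y": 0,"z": 0,"twist": 0.36},{"claw": 150,"x": 0,"y": 0,"z": 0,"twist": 0.48},{"claw": 150,"x": 0,"y": 0,"z": 0,"twist": 0.6},{"claw": 150,"x": 0,"y": 0,"z": 0,"twist": 0.72},{"claw": 150,"x": 0,"y": 0,"z": 0,"twist": 0.84},{"claw": 150,"x": 0,"y": 0,"z": 0,"twist": 0.96}]'

```text
time_s: 13.9
tcp_pos: [0.473, 0.0758, 0.1795]
tcp_rot: [[-0.718, 0.696, 0.0], [0.696, 0.718, 0.001], [0.0, 0.001, -1.0]]
force: [-0.4, -0.8, 0.1]
gripper_width: 0.0349
finger_force: 0.0
```

arm_command --motion '[{"claw": 150,"x": 0,"y": 0,"z": 0,"twist": 0.12},{"claw": 150,"x": 0,"y": 0,"z": 0,"twist": 0.24},{"claw": 150,"x": 0,"y": 0,"z": 0,"twist": 0.36},{"claw": 150,"x": 0,"y": 0,"z": 0,"twist": 0.48},{"claw": 150,"x": 0,"y": 0,"z": 0,"twist": 0.6},{"claw": 150,"x": 0,"y": 0,"z": 0,"twist": 0.72},{"claw": 150,"x": 0,"y": 0,"z": 0,"twist": 0.84},{"claw": 150,"x": 0,"y": 0,"z": 0,"twist": 0.96}]'

```text
time_s: 14.57
tcp_pos: [0.473, 0.0759, 0.1795]
tcp_rot: [[0.158, 0.987, 0.0], [0.987, -0.158, 0.001], [0.001, 0.0, -1.0]]
force: [-0.2, -0.2, -0.6]
gripper_width: 0.0354
finger_force: 0.0
```

```bash
python3 st.py s8; python3 look.py r wrist; python3 - <<'E'
import numpy as np,cv2
from h import cloud
f=np.load('wrist_r.npz');W=cloud(f['d'],f);z=W[...,2]
h=cv2.cvtColor(f['p'],cv2.COLOR_RGB2HSV)
m=(f['d']>0)&(np.hypot(W[...,0]-.4727,W[...,1]-.0757)<.026)&(z>.142)&(z<.162)&(h[...,0]<22)&(h[...,1]>120)
q=W[m];print(len(q),q.mean(0),cv2.minAreaRect((q[:,:2]*1000).astype(np.float32)))
e=np.linalg.eigh(np.cov(q[:,:2].T))[1][:,1];print('fin az',np.degrees(np.arctan2(e[1],e[0])))
E
```

```text
14.5667 [0.473  0.0759 0.1795] yaz -9.1 j7 -5.9 j3 53.7 F [-0.2 -0.2 -0.6] T [ 0.04  0.02 -0.01] w 0.0354
body n 566 z pct 1,5,50,95,99 [0.0903 0.0941 0.1206 0.1494 0.2387] rows [169.  197.7]
top pts 328 [0.1347 0.1547 0.1567]
14.6167 [0.473  0.0758 0.1794] yaz -9.3 [ 0.     0.001 -1.   ] [-55.   16.1  53.8 103.5 -14.1  67.4  -6.1] F [0.24 0.09 0.44] w 0.03521247275956484
1405 [0.47402264 0.07673363 0.15319011] ((473.59869384765625, 74.07209777832031), (43.957923889160156, 9.568737030029297), 68.38716125488281)
fin az 68.38049894162162
```

arm_command --motion '[{"claw": 150,"x": 0,"y": 0,"z": 0,"twist": 0.11},{"claw": 150,"x": 0,"y": 0,"z": 0.01,"twist": 0.21},{"claw": 150,"x": 0,"y": 0,"z": 0.025,"twist": 0.21},{"claw": 160,"x": 0,"y": 0,"z": 0.037,"twist": 0.21},{"claw": 180,"x": 0,"y": 0,"z": 0.043,"twist": 0.21},{"claw": 205,"x": 0,"y": 0,"z": 0.043,"twist": 0.21},{"claw": 216,"x": 0,"y": 0,"z": 0.043,"twist": 0.21},{"claw": 216,"x": 0,"y": 0,"z": 0.043,"twist": 0.21}]'

```text
time_s: 15.33
tcp_pos: [0.4736, 0.0757, 0.137]
tcp_rot: [[0.354, 0.935, 0.001], [0.935, -0.354, 0.001], [0.001, 0.001, -1.0]]
force: [0.1, -0.3, -0.2]
gripper_width: 0.0132
finger_force: 0.0
```

arm_command --motion '[{"claw": 216,"x": 0,"y": 0,"z": 0,"twist": -0.08},{"claw": 216,"x": 0,"y": 0,"z": 0,"twist": -0.16},{"claw": 216,"x": 0,"y": 0,"z": 0,"twist": -0.24},{"claw": 216,"x": 0,"y": 0,"z": 0,"twist": -0.3},{"claw": 216,"x": 0,"y": 0,"z": 0,"twist": -0.3}]'

```text
time_s: 15.75
tcp_pos: [0.4737, 0.0759, 0.1373]
tcp_rot: [[0.061, 0.998, 0.002], [0.998, -0.061, 0.002], [0.002, 0.001, -1.0]]
force: [-0.8, 0.2, -0.6]
gripper_width: 0.0132
finger_force: 0.0
```

```bash
python3 st.py s9
```

```text
15.75 [0.4737 0.0759 0.1373] yaz -3.5 j7 1.6 j3 50.5 F [-0.8  0.2 -0.6] T [ 0.    0.04 -0.01] w 0.0132
body n 532 z pct 1,5,50,95,99 [0.0911 0.0942 0.1198 0.1449 0.1536] rows [171. 197.]
top pts 203 [0.1335 0.1533 0.155 ]
```

arm_command --motion '[{"claw": 216,"x": 0,"y": 0,"z": 0,"twist": -0.07},{"claw": 216,"x": 0,"y": 0,"z": 0,"twist": -0.14},{"claw": 216,"x": 0,"y": 0,"z": 0,"twist": -0.2},{"claw": 216,"x": 0,"y": 0,"z": 0,"twist": -0.25},{"claw": 216,"x": 0,"y": 0,"z": 0,"twist": -0.25}]'

```text
time_s: 16.22
tcp_pos: [0.4734, 0.0759, 0.1369]
tcp_rot: [[-0.186, 0.982, 0.001], [0.982, 0.186, 0.001], [0.001, 0.001, -1.0]]
force: [-0.9, -0.6, -0.3]
gripper_width: 0.013
finger_force: 0.0
```

```bash
python3 st.py s10
```

```text
16.2167 [0.4734 0.0759 0.1369] yaz 10.7 j7 14.4 j3 47.3 F [-0.9 -0.6 -0.3] T [-0.04  0.    0.03] w 0.013
body n 521 z pct 1,5,50,95,99 [0.0882 0.0914 0.1182 0.1482 0.1531] rows [170. 198.]
top pts 184 [0.1327 0.1512 0.1535]
```

arm_command --motion '[{"claw": 216,"x": 0,"y": 0,"z": 0,"twist": -0.07},{"claw": 216,"x": 0,"y": 0,"z": 0,"twist": -0.14},{"claw": 216,"x": 0,"y": 0,"z": 0,"twist": -0.2},{"claw": 216,"x": 0,"y": 0,"z": 0,"twist": -0.2}]'

```text
time_s: 16.6
tcp_pos: [0.4731, 0.0756, 0.1365]
tcp_rot: [[-0.377, 0.926, 0.0], [0.926, 0.377, 0.001], [0.001, 0.0, -1.0]]
force: [-0.0, -0.0, 0.4]
gripper_width: 0.0133
finger_force: 0.0
```

```bash
python3 st.py s11
```

```text
16.6 [0.4731 0.0756 0.1365] yaz 22.2 j7 24.9 j3 44.9 F [-0.  -0.   0.4] T [-0.02 -0.06  0.01] w 0.0133
body n 526 z pct 1,5,50,95,99 [0.0837 0.0867 0.1123 0.1389 0.148 ] rows [171. 200.]
top pts 221 [0.1279 0.1462 0.1491]
```

The nut dropped about 7 mm into the gaps. I'll lower the fingers a little and run it forward (clockwise).

arm_command --motion '[{"claw": 216,"x": 0,"y": 0,"z": 0.003,"twist": 0},{"claw": 216,"x": 0,"y": 0,"z": 0.006,"twist": 0.05},{"claw": 216,"x": 0,"y": 0,"z": 0.006,"twist": 0.13},{"claw": 216,"x": 0,"y": 0,"z": 0.006,"twist": 0.21},{"claw": 216,"x": 0,"y": 0,"z": 0.006,"twist": 0.29},{"claw": 216,"x": 0,"y": 0,"z": 0.006,"twist": 0.37},{"claw": 216,"x": 0,"y": 0,"z": 0.006,"twist": 0.45},{"claw": 216,"x": 0,"y": 0,"z": 0.006,"twist": 0.53}]'

```text
time_s: 17.32
tcp_pos: [0.4728, 0.0757, 0.1301]
tcp_rot: [[0.148, 0.989, -0.0], [0.989, -0.148, 0.0], [0.0, -0.0, -1.0]]
force: [0.3, 0.6, -0.3]
gripper_width: 0.0131
finger_force: 0.0
```

```bash
python3 st.py s12
```

```text
17.3167 [0.4728 0.0757 0.1301] yaz -8.5 j7 -2.4 j3 51.5 F [ 0.3  0.6 -0.3] T [-0.03  0.06  0.  ] w 0.0131
body n 517 z pct 1,5,50,95,99 [0.0826 0.0861 0.1111 0.138  0.1467] rows [173.32 200.  ]
top pts 192 [0.1278 0.1467 0.1486]
```

arm_command --motion '[{"claw": 216,"x": 0,"y": 0,"z": 0,"twist": 0.1},{"claw": 216,"x": 0,"y": 0,"z": 0,"twist": 0.2},{"claw": 216,"x": 0,"y": 0,"z": 0,"twist": 0.3},{"claw": 216,"x": 0,"y": 0,"z": 0,"twist": 0.4},{"claw": 216,"x": 0,"y": 0,"z": 0,"twist": 0.5},{"claw": 216,"x": 0,"y": 0,"z": 0,"twist": 0.6},{"claw": 216,"x": 0,"y": 0,"z": 0,"twist": 0.6}]'

```text
time_s: 17.95
tcp_pos: [0.4729, 0.0758, 0.1301]
tcp_rot: [[0.677, 0.736, -0.0], [0.736, -0.677, -0.0], [-0.0, -0.0, -1.0]]
force: [0.2, -0.1, 0.1]
gripper_width: 0.0129
finger_force: 0.0
```

```bash
python3 st.py s13
```

```text
17.95 [0.4729 0.0758 0.1301] yaz -42.6 j7 -32.3 j3 59.7 F [ 0.2 -0.1  0.1] T [-0.04 -0.03 -0.  ] w 0.0129
body n 529 z pct 1,5,50,95,99 [0.081  0.0844 0.1104 0.1378 0.1466] rows [175. 200.]
top pts 163 [0.1354 0.1468 0.1477]
```

The nut is running down the thread. The elbow joint is creeping toward its limit, so I'll re-grip a half turn back.

arm_command --motion '[{"claw": 160,"x": 0,"y": 0,"z": 0,"twist": 0},{"claw": 150,"x": 0,"y": 0,"z": 0,"twist": 0},{"claw": 150,"x": 0,"y": 0,"z": 0,"twist": 0},{"claw": 150,"x": 0,"y": 0,"z": -0.012,"twist": 0},{"claw": 150,"x": 0,"y": 0,"z": -0.03,"twist": 0},{"claw": 150,"x": 0,"y": 0,"z": -0.045,"twist": 0},{"claw": 150,"x": 0,"y": 0,"z": -0.045,"twist": -0.1},{"claw": 150,"x": 0,"y": 0,"z": -0.045,"twist": -0.2}]'

```text
time_s: 18.67
tcp_pos: [0.4742, 0.0757, 0.1774]
tcp_rot: [[0.512, 0.859, 0.003], [0.859, -0.512, 0.002], [0.003, 0.002, -1.0]]
force: [-0.4, 0.1, -0.9]
gripper_width: 0.0351
finger_force: 0.0
```

arm_command --motion '[{"claw": 150,"x": 0,"y": 0,"z": 0,"twist": -0.12},{"claw": 150,"x": 0,"y": 0,"z": 0,"twist": -0.24},{"claw": 150,"x": 0,"y": 0,"z": 0,"twist": -0.36},{"claw": 150,"x": 0,"y": 0,"z": 0,"twist": -0.48},{"claw": 150,"x": 0,"y": 0,"z": 0,"twist": -0.6},{"claw": 150,"x": 0,"y": 0,"z": 0,"twist": -0.72},{"claw": 150,"x": 0,"y": 0,"z": 0,"twist": -0.84},{"claw": 150,"x": 0,"y": 0,"z": 0,"twist": -0.96}]'

```text
time_s: 19.33
tcp_pos: [0.4734, 0.0755, 0.1764]
tcp_rot: [[-0.411, 0.912, 0.001], [0.912, 0.411, 0.001], [0.0, 0.001, -1.0]]
force: [-0.4, 0.7, 0.2]
gripper_width: 0.0351
finger_force: 0.0
```

arm_command --motion '[{"claw": 150,"x": 0,"y": 0,"z": 0,"twist": -0.12},{"claw": 150,"x": 0,"y": 0,"z": 0,"twist": -0.24},{"claw": 150,"x": 0,"y": 0,"z": 0,"twist": -0.36},{"claw": 150,"x": 0,"y": 0,"z": 0,"twist": -0.48},{"claw": 150,"x": 0,"y": 0,"z": 0,"twist": -0.6},{"claw": 150,"x": 0,"y": 0,"z": 0,"twist": -0.72},{"claw": 150,"x": 0,"y": 0,"z": 0,"twist": -0.84},{"claw": 150,"x": 0,"y": 0,"z": 0,"twist": -0.96}]'

```text
time_s: 20.0
tcp_pos: [0.4734, 0.0754, 0.1764]
tcp_rot: [[-0.983, 0.186, 0.001], [0.186, 0.983, 0.001], [-0.001, 0.001, -1.0]]
force: [0.6, 1.0, -0.2]
gripper_width: 0.0351
finger_force: 0.0
```

arm_command --motion '[{"claw": 150,"x": 0,"y": 0,"z": 0,"twist": -0.12},{"claw": 150,"x": 0,"y": 0,"z": 0,"twist": -0.24},{"claw": 150,"x": 0,"y": 0,"z": 0,"twist": -0.36},{"claw": 150,"x": 0,"y": 0,"z": 0,"twist": -0.48},{"claw": 150,"x": 0,"y": 0,"z": 0,"twist": -0.6},{"claw": 150,"x": 0,"y": 0,"z": 0,"twist": -0.72},{"claw": 150,"x": 0,"y": 0,"z": 0,"twist": -0.84},{"claw": 150,"x": 0,"y": 0,"z": 0,"twist": -0.96}]'

```text
time_s: 20.67
tcp_pos: [0.4734, 0.0754, 0.1764]
tcp_rot: [[-0.716, -0.698, 0.001], [-0.698, 0.716, 0.001], [-0.001, -0.0, -1.0]]
force: [0.8, -0.4, 0.0]
gripper_width: 0.0352
finger_force: 0.0
```

```bash
python3 st.py s14; cat > fin.py <<'E'
import numpy as np,cv2,sys
from h import cloud
f=np.load('wrist_'+sys.argv[1]+'.npz');W=cloud(f['d'],f);z=W[...,2]
h=cv2.cvtColor(f['p'],cv2.COLOR_RGB2HSV)
b=(f['d']>0)&(np.hypot(W[...,0]-.4727,W[...,1]-.0757)<.026)&(h[...,0]<22)&(h[...,1]>120)
q=W[b&(z>.134)&(z<.158)];print(len(q),'top z',np.percentile(q[:,2],[50,90]),cv2.minAreaRect((q[:,:2]*1000).astype(np.float32)))
e=np.linalg.eigh(np.cov(q[:,:2].T))[1][:,1];print('fin az',np.degrees(np.arctan2(e[1],e[0])))
E
python3 look.py t wrist;python3 fin.py r; python3 fin.py t
```

```text
20.6667 [0.4734 0.0754 0.1764] yaz 134.3 j7 129.9 j3 29.3 F [ 0.8 -0.4  0. ] T [-0.03 -0.   -0.01] w 0.0352
body n 567 z pct 1,5,50,95,99 [0.0805 0.0843 0.1126 0.1394 0.1471] rows [172. 201.]
top pts 213 [0.1337 0.1471 0.2512]
20.7167 [0.4734 0.0754 0.1765] yaz 134.5 [ 0.001  0.001 -1.   ] [-35.8  12.6  29.2 103.2  -6.7  65.9 130.1] F [-0.7   0.69  0.5 ] w 0.03502404844194949
1888 top z [0.1537043  0.15522724] ((470.072021484375, 76.02337646484375), (40.81986999511719, 42.63109588623047), 15.061382293701172)
fin az 66.66469390265138
1274 top z [0.14619669 0.14721074] ((472.1436462402344, 75.58488464355469), (43.641143798828125, 9.00603199005127), 55.76685333251953)
fin az 55.797559970854635
```

arm_command --motion '[{"claw": 150,"x": 0,"y": 0,"z": 0,"twist": -0.1},{"claw": 150,"x": 0,"y": 0,"z": 0.012,"twist": -0.2},{"claw": 150,"x": 0,"y": 0,"z": 0.028,"twist": -0.2},{"claw": 160,"x": 0,"y": 0,"z": 0.041,"twist": -0.2},{"claw": 180,"x": 0,"y": 0,"z": 0.047,"twist": -0.2},{"claw": 205,"x": 0,"y": 0,"z": 0.047,"twist": -0.2},{"claw": 216,"x": 0,"y": 0,"z": 0.047,"twist": -0.2},{"claw": 216,"x": 0,"y": 0,"z": 0.047,"twist": -0.2}]'

```text
time_s: 21.43
tcp_pos: [0.4738, 0.0758, 0.1293]
tcp_rot: [[-0.568, -0.823, 0.002], [-0.823, 0.568, 0.001], [-0.002, -0.001, -1.0]]
force: [0.2, -0.4, 0.1]
gripper_width: 0.0128
finger_force: 0.0
```

arm_command --motion '[{"claw": 216,"x": 0,"y": 0,"z": 0,"twist": 0.1},{"claw": 216,"x": 0,"y": 0,"z": 0,"twist": 0.2},{"claw": 216,"x": 0,"y": 0,"z": 0,"twist": 0.3},{"claw": 216,"x": 0,"y": 0,"z": 0,"twist": 0.4},{"claw": 216,"x": 0,"y": 0,"z": 0,"twist": 0.5},{"claw": 216,"x": 0,"y": 0,"z": 0,"twist": 0.6},{"claw": 216,"x": 0,"y": 0,"z": 0,"twist": 0.7},{"claw": 216,"x": 0,"y": 0,"z": 0,"twist": 0.8}]'

```text
time_s: 22.1
tcp_pos: [0.4738, 0.076, 0.1294]
tcp_rot: [[-0.987, -0.161, 0.002], [-0.161, 0.987, 0.001], [-0.002, 0.001, -1.0]]
force: [-0.6, -0.2, 0.5]
gripper_width: 0.0133
finger_force: 0.1
```

```bash
python3 st.py s15
```

```text
22.1 [0.4738 0.076  0.1294] yaz 99.3 j7 98.9 j3 35.4 F [-0.6 -0.2  0.5] T [-0.02 -0.01 -0.04] w 0.0133
body n 533 z pct 1,5,50,95,99 [0.0791 0.0831 0.1101 0.1349 0.1442] rows [176. 201.]
top pts 88 [0.1382 0.1456 0.147 ]
```

arm_command --motion '[{"claw": 216,"x": 0,"y": 0,"z": 0.0005,"twist": 0.1},{"claw": 216,"x": 0,"y": 0,"z": 0.001,"twist": 0.2},{"claw": 216,"x": 0,"y": 0,"z": 0.0015,"twist": 0.3},{"claw": 216,"x": 0,"y": 0,"z": 0.002,"twist": 0.4},{"claw": 216,"x": 0,"y": 0,"z": 0.002,"twist": 0.5},{"claw": 216,"x": 0,"y": 0,"z": 0.002,"twist": 0.6},{"claw": 216,"x": 0,"y": 0,"z": 0.002,"twist": 0.6}]'

```text
time_s: 22.73
tcp_pos: [0.4736, 0.076, 0.1271]
tcp_rot: [[-0.908, 0.42, 0.001], [0.42, 0.908, 0.001], [-0.001, 0.001, -1.0]]
force: [-0.1, -0.3, 0.1]
gripper_width: 0.0132
finger_force: 0.0
```

```bash
python3 st.py s16
```

```text
22.7333 [0.4736 0.076  0.1271] yaz 65.2 j7 67.4 j3 42.1 F [-0.1 -0.3  0.1] T [-0.01  0.01  0.04] w 0.0132
body n 514 z pct 1,5,50,95,99 [0.0786 0.0819 0.1078 0.1314 0.142 ] rows [175.   201.74]
top pts 74 [0.1378 0.1438 0.1445]
```

arm_command --motion '[{"claw": 216,"x": 0,"y": 0,"z": 0,"twist": 0.08},{"claw": 216,"x": 0,"y": 0,"z": 0,"twist": 0.16},{"claw": 216,"x": 0,"y": 0,"z": 0,"twist": 0.24},{"claw": 216,"x": 0,"y": 0,"z": 0,"twist": 0.32},{"claw": 216,"x": 0,"y": 0,"z": 0,"twist": 0.4},{"claw": 216,"x": 0,"y": 0,"z": 0,"twist": 0.4}]'

```text
time_s: 23.28
tcp_pos: [0.4732, 0.0759, 0.1267]
tcp_rot: [[-0.674, 0.739, 0.0], [0.739, 0.674, 0.001], [0.0, 0.001, -1.0]]
force: [-1.0, -1.0, 0.2]
gripper_width: 0.0129
finger_force: 0.0
```

```bash
python3 st.py s17
```

```text
23.2833 [0.4732 0.0759 0.1267] yaz 42.4 j7 46.7 j3 46.9 F [-1.  -1.   0.2] T [ 0.03  0.02 -0.02] w 0.0129
body n 506 z pct 1,5,50,95,99 [0.0784 0.0817 0.107  0.1362 0.1426] rows [172.  201.9]
top pts 88 [0.1361 0.1428 0.1442]
```

arm_command --motion '[{"claw": 216,"x": 0,"y": 0,"z": 0,"twist": 0.06},{"claw": 216,"x": 0,"y": 0,"z": 0,"twist": 0.12},{"claw": 216,"x": 0,"y": 0,"z": 0,"twist": 0.18},{"claw": 216,"x": 0,"y": 0,"z": 0,"twist": 0.24},{"claw": 216,"x": 0,"y": 0,"z": 0,"twist": 0.24}]'

```text
time_s: 23.75
tcp_pos: [0.473, 0.0757, 0.1265]
tcp_rot: [[-0.48, 0.877, -0.0], [0.877, 0.48, 0.0], [0.001, 0.0, -1.0]]
force: [0.2, 0.5, 0.6]
gripper_width: 0.0129
finger_force: 0.1
```

```bash
python3 st.py s18
```

```text
23.75 [0.473  0.0757 0.1265] yaz 28.7 j7 34.4 j3 50.0 F [0.2 0.5 0.6] T [-0.01  0.1   0.07] w 0.0129
body n 509 z pct 1,5,50,95,99 [0.0785 0.0818 0.1062 0.1353 0.1421] rows [172. 201.]
top pts 82 [0.1361 0.1424 0.1434]
```

arm_command --motion '[{"claw": 216,"x": 0,"y": 0,"z": 0,"twist": 0.06},{"claw": 216,"x": 0,"y": 0,"z": 0,"twist": 0.12},{"claw": 216,"x": 0,"y": 0,"z": 0,"twist": 0.18},{"claw": 216,"x": 0,"y": 0,"z": 0,"twist": 0.18}]'

```text
time_s: 24.13
tcp_pos: [0.4729, 0.0756, 0.1265]
tcp_rot: [[-0.315, 0.949, -0.0], [0.949, 0.315, 0.0], [0.001, -0.0, -1.0]]
force: [-0.4, -0.3, 0.9]
gripper_width: 0.013
finger_force: 0.3
```

```bash
python3 st.py s19
```

```text
24.1333 [0.4729 0.0756 0.1265] yaz 18.3 j7 25.2 j3 52.4 F [-0.4 -0.3  0.9] T [-0.09  0.08  0.01] w 0.013
body n 510 z pct 1,5,50,95,99 [0.0787 0.0812 0.1069 0.1354 0.1422] rows [172.   201.82]
top pts 87 [0.1364 0.1425 0.1439]
```

arm_command --motion '[{"claw": 216,"x": 0,"y": 0,"z": 0,"twist": 0.05},{"claw": 216,"x": 0,"y": 0,"z": 0,"twist": 0.1},{"claw": 216,"x": 0,"y": 0,"z": 0,"twist": 0.15},{"claw": 216,"x": 0,"y": 0,"z": 0,"twist": 0.15}]'

```text
time_s: 24.52
tcp_pos: [0.4728, 0.0757, 0.1264]
tcp_rot: [[-0.169, 0.986, -0.001], [0.986, 0.169, 0.001], [0.001, -0.001, -1.0]]
force: [-0.2, -1.1, 0.1]
gripper_width: 0.0135
finger_force: 0.5
```

```bash
python3 st.py s20
```

```text
24.5167 [0.4728 0.0757 0.1264] yaz 9.8 j7 17.6 j3 54.4 F [-0.2 -1.1  0.1] T [-0.13  0.2  -0.  ] w 0.0135
body n 508 z pct 1,5,50,95,99 [0.0785 0.0813 0.1069 0.1361 0.1428] rows [172. 202.]
top pts 86 [0.1372 0.1431 0.145 ]
```

The fin now pushes the fingers apart, so the nut is at the tray. I'll grip lightly and tighten.

arm_command --motion '[{"claw": 255,"x": 0,"y": 0,"z": 0,"twist": 0},{"claw": 255,"x": 0,"y": 0,"z": 0,"twist": 0},{"claw": 255,"x": 0,"y": 0,"z": 0,"twist": 0},{"claw": 255,"x": 0,"y": 0,"z": 0,"twist": 0}]' --grip_force 20

```text
time_s: 24.9
tcp_pos: [0.4725, 0.0759, 0.1263]
tcp_rot: [[-0.168, 0.986, -0.001], [0.986, 0.168, 0.001], [0.001, -0.001, -1.0]]
force: [-2.8, -0.9, 2.5]
gripper_width: 0.0085
finger_force: 23.6
```

```bash
python3 st.py s21
```

```text
24.9 [0.4725 0.0759 0.1263] yaz 9.7 j7 17.5 j3 54.4 F [-2.8 -0.9  2.5] T [-0.01  0.59  0.05] w 0.0085
body n 507 z pct 1,5,50,95,99 [0.0794 0.0821 0.1074 0.1362 0.1422] rows [173. 201.]
top pts 76 [0.1364 0.1429 0.1509]
```

arm_command --motion '[{"claw": 255,"x": 0,"y": 0,"z": 0,"twist": 0.03},{"claw": 255,"x": 0,"y": 0,"z": 0,"twist": 0.06},{"claw": 255,"x": 0,"y": 0,"z": 0,"twist": 0.09},{"claw": 255,"x": 0,"y": 0,"z": 0,"twist": 0.09}]'

```text
time_s: 25.28
tcp_pos: [0.4722, 0.076, 0.1263]
tcp_rot: [[-0.078, 0.997, -0.002], [0.997, 0.078, 0.001], [0.001, -0.002, -1.0]]
force: [-4.5, -0.4, 5.0]
gripper_width: 0.0085
finger_force: 23.8
```

```bash
python3 st.py s22
```

```text
25.2833 [0.4722 0.076  0.1263] yaz 4.5 j7 13.0 j3 55.7 F [-4.5 -0.4  5. ] T [0.06 0.83 0.14] w 0.0085
body n 510 z pct 1,5,50,95,99 [0.0786 0.0815 0.1067 0.1345 0.1416] rows [174. 202.]
top pts 65 [0.137  0.1427 0.1436]
```

arm_command --motion '[{"claw": 255,"x": 0,"y": 0,"z": -0.0003,"twist": 0.03},{"claw": 255,"x": 0,"y": 0,"z": -0.0003,"twist": 0.06},{"claw": 255,"x": 0,"y": 0,"z": -0.0003,"twist": 0.09},{"claw": 255,"x": 0,"y": 0,"z": -0.0003,"twist": 0.09}]'

```text
time_s: 25.67
tcp_pos: [0.4722, 0.0759, 0.1263]
tcp_rot: [[0.011, 1.0, -0.002], [1.0, -0.011, 0.0], [0.0, -0.002, -1.0]]
force: [-3.6, 0.1, 1.1]
gripper_width: 0.0086
finger_force: 25.1
```

```bash
python3 st.py s23
```

```text
25.6667 [0.4722 0.0759 0.1263] yaz -0.6 j7 8.6 j3 57.0 F [-3.6  0.1  1.1] T [-0.01  0.78  0.27] w 0.0086
body n 507 z pct 1,5,50,95,99 [0.0785 0.0815 0.1066 0.1301 0.1413] rows [175.12 202.  ]
top pts 58 [0.1362 0.1429 0.1436]
```

arm_command --motion '[{"claw": 255,"x": 0,"y": 0,"z": 0,"twist": 0.03},{"claw": 255,"x": 0,"y": 0,"z": 0,"twist": 0.06},{"claw": 255,"x": 0,"y": 0,"z": 0,"twist": 0.09},{"claw": 255,"x": 0,"y": 0,"z": 0,"twist": 0.09}]'

```text
time_s: 26.05
tcp_pos: [0.4723, 0.0759, 0.1263]
tcp_rot: [[0.1, 0.995, -0.002], [0.995, -0.1, 0.0], [0.0, -0.002, -1.0]]
force: [-3.3, 0.6, 1.4]
gripper_width: 0.0085
finger_force: 29.0
```

```bash
python3 st.py s24
```

```text
26.05 [0.4723 0.0759 0.1263] yaz -5.7 j7 4.1 j3 58.2 F [-3.3  0.6  1.4] T [-0.02  0.83  0.43] w 0.0085
body n 506 z pct 1,5,50,95,99 [0.0789 0.081  0.1063 0.1303 0.1419] rows [176. 202.]
top pts 62 [0.1366 0.1432 0.1435]
```

The torque has risen steadily to 0.43 N·m, which is hand-tight. I'll release and check.

arm_command --motion '[{"claw": 216,"x": 0,"y": 0,"z": 0,"twist": 0},{"claw": 160,"x": 0,"y": 0,"z": 0,"twist": 0},{"claw": 150,"x": 0,"y": 0,"z": 0,"twist": 0},{"claw": 150,"x": 0,"y": 0,"z": 0,"twist": 0},{"claw": 150,"x": 0,"y": 0,"z": -0.015,"twist": 0},{"claw": 150,"x": 0,"y": 0,"z": -0.035,"twist": 0},{"claw": 150,"x": 0,"y": 0,"z": -0.055,"twist": 0},{"claw": 150,"x": 0,"y": 0,"z": -0.055,"twist": 0}]'

```text
time_s: 26.77
tcp_pos: [0.4764, 0.0755, 0.1853]
tcp_rot: [[0.102, 0.995, 0.008], [0.995, -0.102, 0.002], [0.003, 0.008, -1.0]]
force: [0.6, -0.2, 0.2]
gripper_width: 0.0355
finger_force: 0.0
```

```bash
python3 st.py s25;python3 look.py u wrist;python3 fin.py u
```

```text
26.7667 [0.4764 0.0755 0.1853] yaz -5.9 j7 0.4 j3 61.2 F [ 0.6 -0.2  0.2] T [ 0.04  0.01 -0.01] w 0.0355
body n 545 z pct 1,5,50,95,99 [0.0785 0.0812 0.1082 0.1406 0.2641] rows [126.88 202.  ]
top pts 177 [0.1378 0.1436 0.2591]
26.8167 [0.4752 0.0757 0.1836] yaz -5.9 [ 0.005  0.002 -1.   ] [-59.9  18.   61.1 103.2 -17.   68.4   0.4] F [-0.34 -0.19  0.19] w 0.03503260961384001
1082 top z [0.1423134  0.14328694] ((473.26861572265625, 76.065673828125), (43.93091583251953, 9.010826110839844), 86.04755401611328)
fin az 86.16118494757507
```

View pics/s25.png

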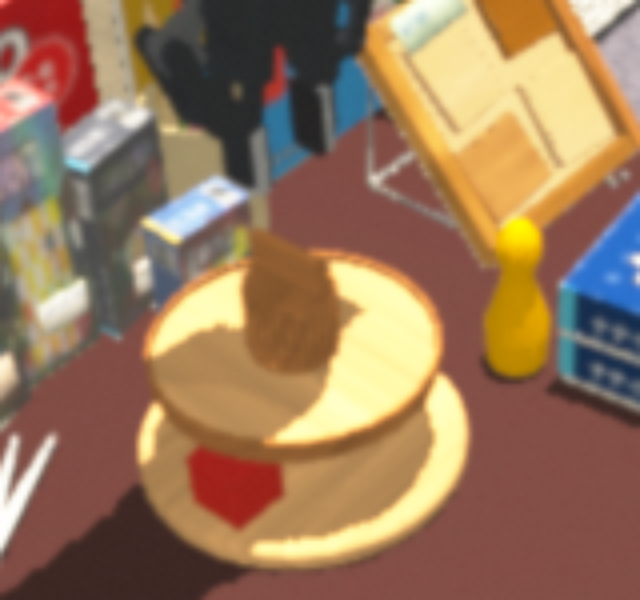

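The crop shows the nut seated on the tray at (292,320), with the fingers clear above it. The fin top is at 0.143 m, which matches the home height (76 + 67 mm). After release the fin sat about 2° back from the final tool angle.

```bash
python3 -c "
from station import env
print(env.job_done())"
```

```text
the job is handed in; nothing more can be done
None
```

I handed the job in at about 27 s: the nut was wound back until it dropped over the thread start, then run forward to its home height on the tray and tightened to about 0.43 N·m, and it stayed there after release; I didn't re-test its hold, and no verdict came back.

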